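Free the crib's sagging bolt and hold its sprung gate ajar

ROBOT

A 7-joint arm with a two-finger parallel gripper is mounted at the origin on the work surface. World frame = base frame: x ahead of the robot, y to its left, z up, the work surface at z = 0. Lengths are in m, angles in rad, forces in N, time in s.
With the tool pointing down it reaches from about 0.35 to 0.9 m from the base axis. Payload 19.9 kg.
Tool frame: the origin (TCP) lies at the very end of the fingers, on their centre line; the grasp point (between the pads) lies 19 mm behind it; z points along the fingers, y is the direction in which the jaws open and shut (so a half turn about z gives the same grasp; the last joint's range is limited). The gripper opens to 94 mm and grips with 3 to 60 N. Pads are 16 mm wide; open, the fingers measure 119 mm over their backs; the gripper's body (75 mm by 177 mm) begins 78 mm behind the grasp point.
Start: joints at [-1.246, 0.417, -0.01, 1.614, 0.005, 1.111, -0.053], TCP at [0.224, 0.584, 0.205] pointing down, gripper open.
Joint ranges: [-2.81, 2.81], [-0.39, 2.02], [-1.27, 1.25], [0.06, 2.57], [-1.19, 4.33], [0.19, 2], [-2.82, 2.82]. Speed limits (rad/s): [1.89, 1.89, 2.39, 2.39, 3.01, 3.01, 3.01].

INTERFACE

Orientations are given as a 3x3 rotation matrix whose columns are the frame's x, y, z axes.
In Python, from bench import move_to, movel, set_joints, grip, dwell, ik, camera, Unreachable, close_job, get_t, get_joint_pos, get_qd, get_effort, get_tcp_pos, get_ee_rot, get_contact_force, get_ft_torque, get_width gives the robot as it stands. Calls block until the motion is done:
- move_to(position, orientation): joint-space move of the TCP to a pose.
- movel(position, rotation=None, vel=0.15, guard=None): straight line of the TCP; rotation=None keeps the orientation; vel is the mean speed in m/s. With guard (N) it stops when the force on the tool has changed by that much, and returns True; else False.
- set_joints(angles): joint-space move.
- grip(opening, grip_force=None): finger opening in m; grip_force is the grip in N (None keeps the last); returns when the fingers have stopped.
- dwell(seconds).
- ik(position, orientation): joint angles nearest the present ones, or None.
- camera(name): name is "scene" or "top"; returns a dict with "pixels" (400x640x3 uint8, blue, green, red), "z_map" (400x640 float32, m along the optical axis (not along the pixel's ray), 0 where there is no reading), "fx", "fy", "cx", "cy" (pixels), "rvec" (rotation vector, rad) and "tvec" (3), from world to camera coordinates, as OpenCV has them. Camera axes: x right, y down, z forward; pixel columns grow to the right and rows downward; lengths in m; the calibration is good to about 2 mm. A picture is of the moment at which its call begins.
A pose or a line that the arm cannot do raises Unreachable and nothing moves.
- close_job(): hands the job in, once; it reports no verdict.
Readings, each from a call of its own:
- get_t(): time.
- get_joint_pos(): joint angles.
- get_qd(): joint speeds.
- get_effort(): joint torques, N m.
- get_tcp_pos(): TCP position.
- get_ee_rot(): TCP orientation.
- get_contact_force(): force on the tool from outside, world axes, zero at the start.
- get_ft_torque(): the same for the moment, N m.
- get_width(): finger opening in m.
Only numpy, scipy, OpenCV 4.12 (cv2) and the standard library are available. Lean on these libraries where they do the work, as an engineer would, in place of code of your own. Each camera call takes 0.05 s, during which the arm holds its last target.

TASK

Open the gate of the parts crib so that someone can reach in: first press the spring ejector slide fully in, with its thumb tab, so that it pushes the wooden stop block out of its pocket behind the bolt and into the catch tray. Then take the sagging bolt by its knob, lift it over the keeper's bent-up lip while drawing it back out of the keeper, and swing the gate towards you until its free end stands about a hand's width (roughly 10 cm) open. Finish holding it there by the knob, still gripped, for the gate springs shut when let go; leave the glue bottle, tape roll, spool and offcut where they are.

Things in the scene. Friction and masses are not known exactly. Their poses are not given: they have to be found in the camera images.
- crib: Open-topped pale wood parts crib, fixed on the bench. Origin on the bench under the middle of the shut gate; x points back into the crib, y along the shut gate to its hinge, z up. Front posts and gate are 135 mm high, sides reach back to x = 283, 120 high. On top of the shut gate, above x = 0, lies the bolt (rod axis z = 155, y -185 to -10); keeper on the right post at y -160 to -194, its cheeks 182 high.
- gate (a joint): Gate angle, rad: 0 shut, grows as it swings to its front (crib -x), stop at 1.2. Gate 300 mm long, top at z = 135 mm, 30 mm thick; free end 298 mm from the hinge, so 100 mm of opening is 0.34 rad. A spring shuts it: 0.3 N m plus 0.6 N m per rad, about 2 to 3 N at the knob. The bolt's head in the keeper keeps it shut, lifted or not.
- gate_hinge (a point): Point on the gate's upright hinge axis, at the height of the gate's top edge (z = 135 mm); at crib (0, +150 mm). The gate turns about this vertical axis: clockwise seen from above as it opens.
- gate_edge (a point): Middle of the gate's free end, on its top rail, 298 mm from the hinge; moves with the gate.
- knob: Upright round steel knob of the bolt, diameter 18 mm, 58 mm tall; origin at the centre of its foot on the rod; its top is 215 mm above the bench when the bolt sags. Nothing is above it. It moves with the bolt and the gate; its axes are those of the gate (y towards the hinge).
- knob_grip (a point): Where to grip the knob: on its axis, 33 mm above its foot, 25 mm below its top, 190 mm above the bench when the bolt sags. With the gate shut and the bolt fully shot it lies at crib (0, -90 mm), 240 mm from the hinge axis.
- bolt_draw (a joint): How far the bolt is drawn, m: 0 shot into the keeper, 0.050 fully drawn, towards the hinge (crib +y with the gate shut); starts 0 to 0.004. 1 N of friction. Its square head (24 x 24 mm, 14 long) meets the lip at about 0.006 unless lifted, and is clear of the keeper beyond 0.026 (draw it to about 0.04). The rod's tail meets the stop block at about 0.010 while the block is in its pocket.
- bolt_lift (a joint): How far the bolt is lifted in its slack guides, m: 0 sagging under its weight (about 3 N), at most 0.016. The head hangs 6.5 mm below the top edge of the keeper's lip: keep it lifted more than 0.007 (0.010 to 0.013 is comfortable) until it is drawn past 0.026; outside the keeper it may sag again.
- ejector (a joint): Ejector slide, m: 0 sprung out, 0.034 pressed fully in, towards crib +x; spring 2 N at the start, 5.4 N fully in; it springs back. At about 0.016 and more the block topples off the back of the gate's top; at the end of the stroke it is out.
- tab_face (a point): Centre of the upper part of the front face of the ejector's thumb tab: upright steel plate 32 mm wide (crib y), 8 thick, top 17 mm above this point (220 above the bench), face 64 mm in front of the gate's middle plane, at crib y = +13 mm. Push it towards crib +x, e.g. with closed fingertips pointing down in front of it. It moves with the slide.
- block_center (a point): Centre of the loose dark wooden stop block, 30 (crib x) x 26 (crib y) x 38 mm high, about 30 g, standing on the gate's top in its pocket of four prongs (173 mm high).
- tray (a point): Centre of the inner floor of the catch tray in the crib behind the gate, 66 mm above the bench, 104 x 128 mm inside, walls 44 mm high (front wall 12 mm).
- glue: Bystander: yellow glue bottle, diameter 56 mm, 150 mm tall; origin at its foot.
- tape: Bystander: roll of pale tape lying flat, diameter 90 mm, 25 mm high; origin at its foot.
- spool: Bystander: turned aluminium spool, diameter 34 mm, 44 mm tall; origin at its foot.
- offcut: Bystander: pale wood offcut, 90 x 45 x 30 mm high; origin under its centre.
Not all that is in view belongs to the job. What is meant by the part that bears block_center is not yellow, and is the smaller of those in its own colour.

How it is judged:
On the way, in this order (a step that is already met when the one before it is completed fails the run):
1. the ejector slide is pressed fully in by its tab (value of joint ejector above 0.03 m), for 0.05 s.
2. the bolt, held by its knob, is drawn back out of the keeper (value of joint bolt_draw above 0.028 m and value of joint gate below 0.1 rad and contact force between the fingers and knob above 0.5 N), for 0.05 s.
3. the gate is swung ajar by the knob (value of joint gate above 0.2 rad and contact force between the fingers and knob above 0.5 N), for 0.1 s.
At the end, for the whole second after the job is handed in: The gate is at rest, held 0.2 to 0.5 rad open (free end about 60 to 145 mm from shut) by the fingers on the bolt's knob, the bolt drawn more than 24 mm, and the stop block lies in the catch tray (all of step 3 and value of joint gate below 0.5 rad and velocity of joint gate between -0.05 and 0.05 rad/s and value of joint bolt_draw above 0.024 m and z of block_center in the frame of crib between 0.07 and 0.115 m and x of block_center in the frame of crib between 0.015 and 0.135 m and y of block_center in the frame of crib between -0.057 and 0.083 m); the arm keeps its last pose, push and grip.
It fails at once if the glue is disturbed (moved more than 25 mm) (distance of glue from where it was at the start of the episode above 0.025 m).
It fails at once if the tape is disturbed (moved more than 25 mm) (distance of tape from where it was at the start of the episode above 0.025 m).
It fails at once if the spool is disturbed (moved more than 25 mm) (distance of spool from where it was at the start of the episode above 0.025 m).
It fails at once if the offcut is disturbed (moved more than 25 mm) (distance of offcut from where it was at the start of the episode above 0.025 m).
It fails at once if the gate is flung wide open (beyond 0.8 rad) (value of joint gate above 0.8 rad).
It also fails if it takes over 48 s, if anything falls off the work surface, if the arm or the gripper's body presses on something with over 40 N, if the wrist force passes 120 N, or if a joint passes its speed limit or range.

## Working session

There is one attempt and no reset: what is moved stays moved. The work goes in short steps, each a Python script; the robot and the scene stay as the last script left them, time stands still between calls to the robot, and variables do not carry over. Pictures are saved under pics/ and viewed, and the job is handed in when it is done.

```bash
mkdir -p pics && ls
cat > h.py <<'E'
import numpy as np, cv2
from bench import *
def shot(name,tag):
    c=camera(name); cv2.imwrite(f'pics/{tag}.png',c['pixels']); np.savez(f'pics/{tag}.npz',**{k:v for k,v in c.items()}); return c
def load(tag): return dict(np.load(f'pics/{tag}.npz'))
def RT(c): return cv2.Rodrigues(np.array(c['rvec'],float))[0], np.array(c['tvec'],float).ravel()
def ray(c,u,v):
    R,t=RT(c); o=-R.T@t; d=R.T@np.array([(u-c['cx'])/c['fx'],(v-c['cy'])/c['fy'],1.]); return o,d
def onz(c,u,v,z):
    o,d=ray(c,u,v); return o+d*(z-o[2])/d[2]
def proj(c,P):
    R,t=RT(c); p=np.atleast_2d(P)@R.T+t; return np.c_[c['fx']*p[:,0]/p[:,2]+c['cx'],c['fy']*p[:,1]/p[:,2]+c['cy']]
def cloud(c):
    R,t=RT(c); z=c['z_map'].astype(float); v,u=np.mgrid[:z.shape[0],:z.shape[1]]
    p=np.stack([(u-c['cx'])/c['fx']*z,(v-c['cy'])/c['fy']*z,z],-1); return (p-t)@R
E
python3 - <<'E'
from h import *
for n in('scene','top'):
    c=shot(n,n+'0'); R,t=RT(c); print(n,-R.T@t,R[2],c['fx'],(c['z_map']==0).mean())
print(get_t(),get_tcp_pos(),get_ee_rot(),get_width())
E
```

```text
pics
scene [ 1.57612075 -0.18649889  0.94761834] [-0.77765642  0.15122493 -0.6102307 ] 499.9322143668597 0.00406640625
top [3.52092422e-01 1.23090588e-03 1.48153337e+00] [ 0.12319156 -0.01154739 -0.99231573] 419.9446697704743 0.003984375
0.1 [0.22343758 0.58333457 0.20488542] [[-9.33845026e-01  3.57677735e-01 -3.25510767e-04]
 [ 3.57677875e-01  9.33844433e-01 -1.05448902e-03]
 [-7.31908260e-05 -1.10115733e-03 -9.99999391e-01]] 0.09387396640781595
```

View pics/scene0.png

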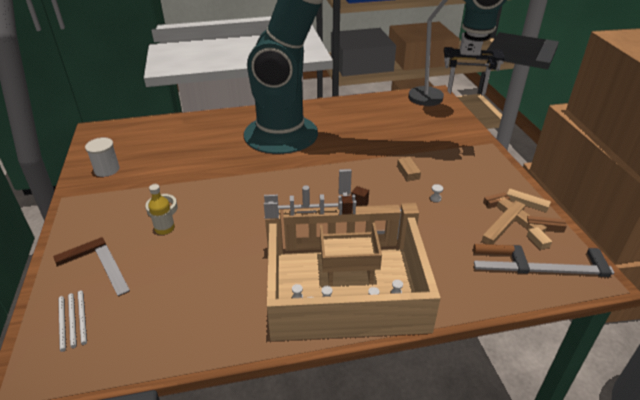

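View pics/top0.png

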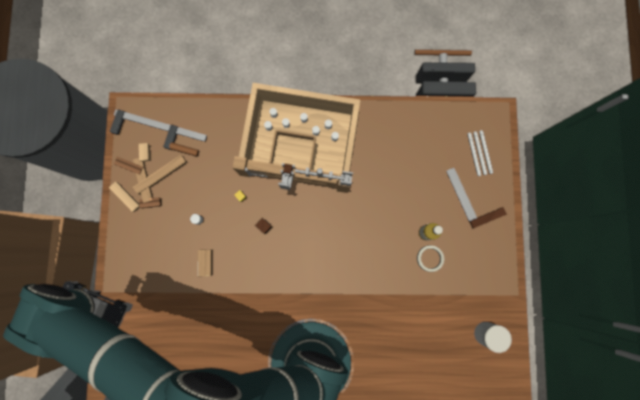

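Run:
```python
from h import *
c=load('top0'); im=c['pixels']; cv2.imwrite('pics/t0c.png',cv2.resize(im[75:205,225:370],None,fx=5.4,fy=4.6*1.0 if 0 else 4.4,interpolation=cv2.INTER_CUBIC) if 0 else cv2.resize(im[80:200,225:370],None,fx=5,fy=5,interpolation=cv2.INTER_CUBIC))
c=load('scene0'); im=c['pixels']; cv2.imwrite('pics/s0c.png',cv2.resize(im[165:285,255:415],None,fx=5,fy=5,interpolation=cv2.INTER_CUBIC)[:600,:800])
```

```text
(no output)
```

View pics/t0c.png

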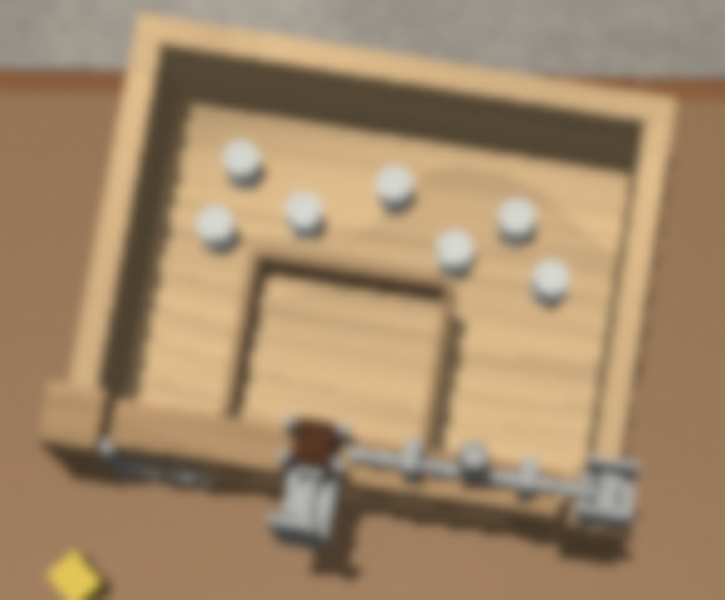

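View pics/s0c.png

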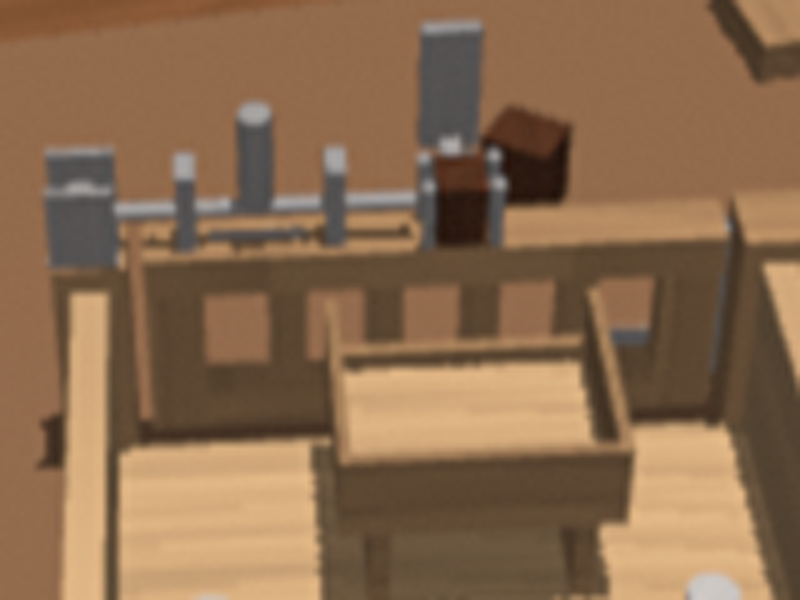

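Run:
```python
from h import *
c=load('top0'); P=cloud(c); 
reg=np.zeros(P.shape[:2],bool); reg[75:200,225:372]=1
m=reg&(P[...,2]>.11)&(P[...,2]<.145)
Q=P[m]; print(len(Q),np.histogram(Q[:,2],14))
r=cv2.minAreaRect((Q[:,:2]*1000).astype(np.float32)); print(r); print(cv2.boxPoints(r))
for lo,hi in((.165,.178),(.176,.19),(.19,.2),(.2,.235)):
    m=reg&(P[...,2]>lo)&(P[...,2]<hi); vv,uu=np.nonzero(m); print(lo,hi,m.sum(),P[m].mean(0) if m.any() else'')
    for p,u,v in list(zip(P[m],uu,vv))[:60]: print(u,v,p.round(3),end=';')
    print()
```

```text
2521 (array([105, 114, 210, 419, 445, 251, 106,  56,  92, 208, 276, 160,  56,
        23]), array([0.1100186 , 0.11247045, 0.1149223 , 0.11737415, 0.119826  ,
       0.12227785, 0.1247297 , 0.12718154, 0.12963339, 0.13208524,
       0.13453709, 0.13698894, 0.13944079, 0.14189264, 0.14434449]))
((743.7693481445312, 53.6134033203125), (388.9975891113281, 346.3645935058594), 81.81595611572266)
[[ 544.6632  -114.25152]
 [ 887.50037 -163.55765]
 [ 942.8755   221.47833]
 [ 600.0383   270.78445]]
0.165 0.178 170 [0.6222716  0.02516645 0.17170796]
282 163 [0.649 0.098 0.176];284 163 [0.65  0.092 0.172];285 163 [0.651 0.089 0.169];286 163 [0.651 0.086 0.17 ];287 163 [0.65  0.082 0.175];281 164 [0.647 0.102 0.169];282 164 [0.646 0.098 0.175];284 164 [0.648 0.092 0.169];285 164 [0.647 0.089 0.172];286 164 [0.647 0.086 0.172];287 164 [0.646 0.082 0.177];288 164 [0.647 0.079 0.174];289 164 [0.646 0.076 0.176];290 164 [0.647 0.073 0.174];291 164 [0.647 0.07  0.173];293 164 [0.648 0.064 0.17 ];285 165 [0.643 0.089 0.175];286 165 [0.644 0.086 0.174];287 165 [0.644 0.082 0.173];288 165 [0.644 0.079 0
[... 4447 characters left out ...]
282 183 [0.577 0.093 0.223];283 183 [0.577 0.09  0.222];284 183 [0.576 0.087 0.225];285 183 [0.578 0.085 0.218];286 183 [0.577 0.081 0.222];287 183 [0.579 0.079 0.213];278 184 [0.574 0.106 0.217];279 184 [0.574 0.103 0.22 ];280 184 [0.574 0.1   0.217];281 184 [0.574 0.097 0.218];282 184 [0.574 0.094 0.22 ];283 184 [0.574 0.091 0.219];284 184 [0.574 0.087 0.222];285 184 [0.575 0.085 0.217];286 184 [0.574 0.081 0.22 ];287 184 [0.574 0.078 0.221];279 185 [0.574 0.104 0.201];280 185 [0.573 0.1   0.208];282 185 [0.572 0.094 0.213];283 185 [0.571 0.091 0.217];284 185 [0.571 0.088 0.218];285 185 [0.571 0.084 0.221];286 185 [0.571 0.081 0.219];287 185 [0.572 0.078 0.218];288 185 [0.573 0.076 0.207];
```

```bash
cat >> h.py <<'E'
TH=np.radians(-8.2); XC=np.array([np.cos(TH),np.sin(TH),0]); YC=np.array([-np.sin(TH),np.cos(TH),0]); O=np.array([.632,.0706,0])
def W(x,y,z): return O+XC*x+YC*y+np.array([0,0,z])
def Rg(a=0,s=1):  # tool down, jaws along gate-normal, gate opened by a (clockwise)
    t=TH-a; x=np.array([np.cos(t),np.sin(t),0]); y=np.array([-np.sin(t),np.cos(t),0]); return np.c_[s*y,s*x,[0,0,-1]]
E
python3 - <<'E'
from h import *
for tag in('scene0','top0'):
    c=load(tag); im=c['pixels'].copy()
    pts=dict(knob=W(0,-.09,.215),tab=W(-.060,.013,.22),tabl=W(-.06,.029,.22),tabr=W(-.06,-.003,.22),blk=W(0,.013,.173),k1=W(0,-.16,.182),k2=W(0,-.194,.182),b1=W(.283,-.194,.12),b2=W(.283,.194,.12),h=W(0,.15,.135))
    big=cv2.resize(im,None,fx=5,fy=5,interpolation=cv2.INTER_CUBIC)
    for k,p in pts.items():
        u=proj(c,p)[0]; print(tag,k,u.round(1)); cv2.circle(big,tuple(int(q*5+2) for q in u),3,(0,0,255),-1)
    x0,y0=(255,165) if tag[0]=='s' else (225,80)
    cv2.imwrite(f'pics/ov_{tag}.png',big[y0*5:y0*5+600,x0*5:x0*5+800])
from scipy.spatial.transform import Rotation
for s in(1,-1):
    for nm,p,a in(('pre',W(-.11,.013,.3),0),('press',W(-.042,.013,.195),0),('knob',W(0,-.09,.18),0),('draw',W(0,-.05,.192),0),):
        q=ik(p,Rg(a,s)); print(s,nm,None if q is None else np.round(q,2))
E
```

```text
scene0 knob [306.1 187.3]
scene0 tab [345.6 169.6]
scene0 tabl [351.9 169.3]
scene0 tabr [339.3 169.9]
scene0 blk [347.8 198.8]
scene0 k1 [278.1 199.2]
scene0 k2 [264.3 199.9]
scene0 b1 [263.9 306.9]
scene0 b2 [446.9 297. ]
scene0 h [400.8 208. ]
top0 knob [318.9 170.3]
top0 tab [282.5 183.9]
top0 tabl [277.3 183.1]
top0 tabr [287.7 184.7]
top0 blk [286.6 168. ]
top0 k1 [340.7 175.9]
top0 k2 [351.4 177.5]
top0 b1 [361.7  99.6]
top0 b2 [248.3  82.1]
top0 h [245.8 164.1]
1 pre [-0.75  0.19  0.59  1.73 -0.11  1.25 -0.28]
1 press [-0.66  0.44  0.61  1.71 -0.28  1.09 -0.11]
1 knob [-0.52  0.51  0.68  1.67 -0.36  1.09  0.13]
1 draw [-0.57  0.5   0.67  1.64 -0.34  1.11  0.05]
-1 pre [-0.41  0.18  0.19  1.72 -0.03  1.25  2.79]
-1 press [-0.25  0.38  0.06  1.69 -0.03  1.07  2.82]
-1 knob [ 0.72  0.68 -1.09  1.63  0.63  1.23  2.5 ]
-1 draw [ 0.65  0.67 -1.09  1.6   0.62  1.25  2.45]
```

View pics/ov_scene0.png

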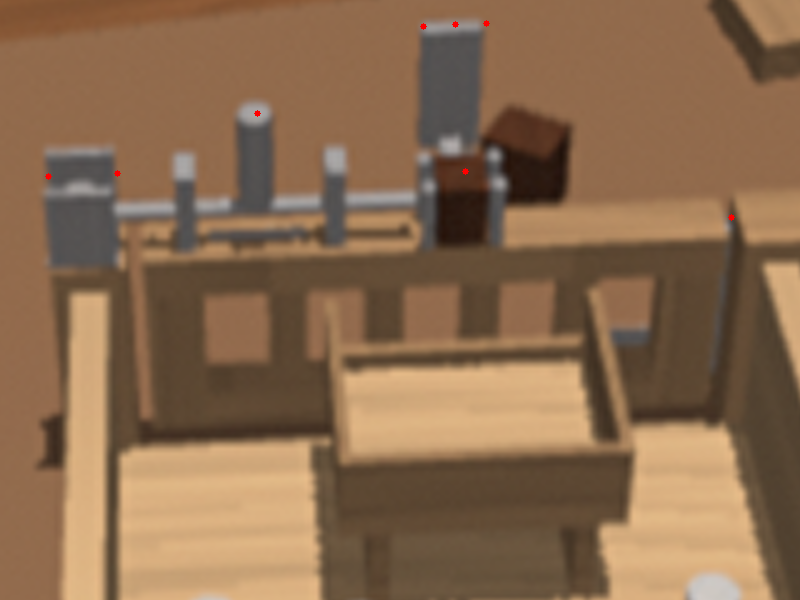

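View pics/ov_top0.png

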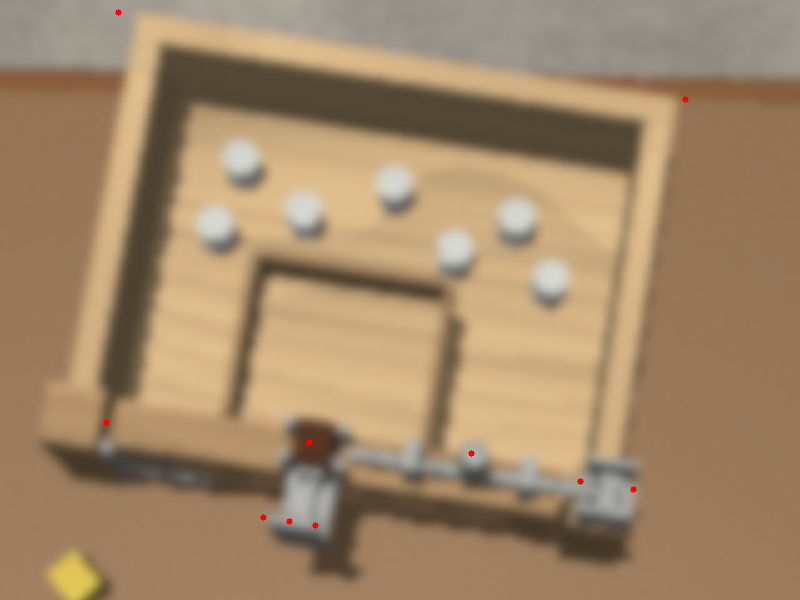

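Run:
```python
from h import *
c=load('top0'); im=c['pixels']; z=c['z_map']
a=cv2.resize(im[160:196,270:325],None,fx=14,fy=8*1 if 0 else 14,interpolation=cv2.INTER_NEAREST)
cv2.imwrite('pics/kz.png',a)
P=cloud(c)[...,2]; b=(np.clip((P-.12)/.11,0,1)*255).astype(np.uint8)[160:196,270:325]
cv2.imwrite('pics/kd.png',cv2.resize(cv2.applyColorMap(b,2),None,fx=14,fy=14,interpolation=cv2.INTER_NEAREST))
```

```text
(no output)
```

View pics/kz.png

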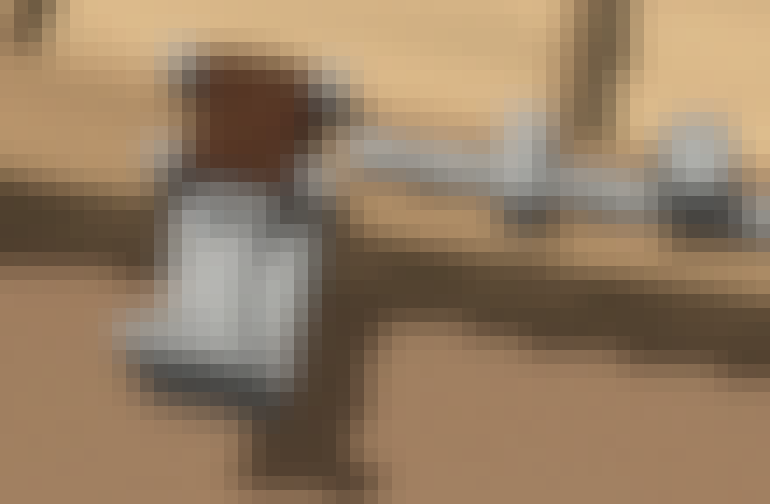

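View pics/kd.png

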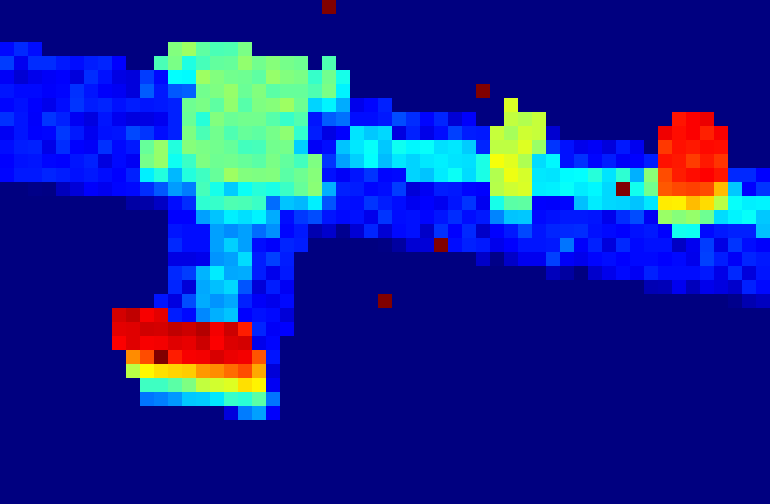

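Run:
```python
from h import *
grip(0.0,20)
p=get_tcp_pos(); movel([p[0],p[1],.33],vel=.3)
move_to(W(-.115,.013,.30),Rg())
print(get_t(),get_tcp_pos(),np.round(get_joint_pos(),2),get_width())
movel(W(-.115,.013,.197),vel=.2)
f0=get_contact_force(); print(get_t(),f0)
r=movel(W(-.040,.013,.197),vel=.05,guard=1.5); p=get_tcp_pos()-O; print('touch',r,p@XC,p@YC,get_contact_force(),get_t())
```

```text
4.125 [0.51995005 0.10111231 0.29990829] [-0.75  0.18  0.57  1.74 -0.1   1.24 -0.29] 0.00034538551507647477
4.7917 [-0.51092664  0.31442264 -0.23759769]
touch True -0.0727464081395295 0.012743771971562278 [-1.46850185 -0.47061742  0.58733328] 5.6833
```

```bash
python3 - <<'E'
from h import *
for x in(-.052,-.044,-.040,-.0385,-.037,-.0355,-.034):
    r=movel(W(x,.013,.197),vel=.06,guard=None if x<-.045 else 10); p=get_tcp_pos()-O; print(x,r,p@XC,get_contact_force().round(2),get_t())
    if r or -get_contact_force()[0]>14: break
dwell(.2); p=get_tcp_pos()-O; print(p@XC,get_contact_force())
shot('scene','s1'); shot('top','t1')
E
python3 - <<'E'
import cv2
im=cv2.imread('pics/s1.png'); cv2.imwrite('pics/s1c.png',cv2.resize(im[150:270,255:415],None,fx=5,fy=5,interpolation=cv2.INTER_CUBIC))
E
```

```text
-0.052 False -0.052397775873212954 [-4.5   0.12 -2.35] 6.1917
-0.044 False -0.04438653166563252 [-4.31  0.91 -3.27] 6.475
-0.04 False -0.04060978531036014 [-4.4  -0.28 -3.06] 6.725
-0.0385 False -0.04010497942800831 [-13.29  -0.9    3.51] 6.975
-0.037 False -0.03983851887959022 [-25.01  -0.74  10.39] 7.225
-0.03985714417838647 [-25.17656717  -0.22839899  10.14444449]
```

View pics/s1c.png

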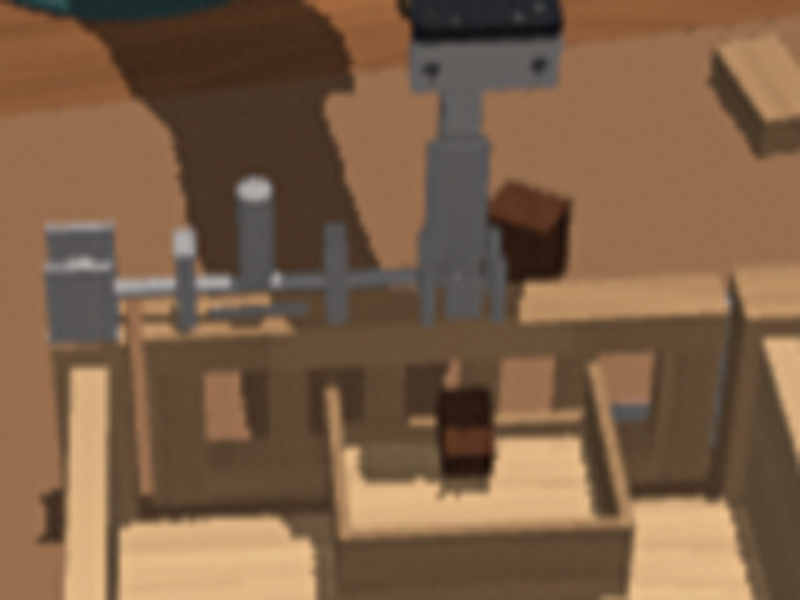

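The slide reached its end stop at 25 N. The block, at crop (465,430), has left the pocket and is in the tray, possibly leaning on the front. I'll back off and check again.

Run:
```python
from h import *
movel(W(-.10,.013,.197),vel=.15)
movel(W(-.10,.0,.31),vel=.3)
grip(.07)
c=shot('scene','s2'); print(get_t(),get_contact_force())
im=c['pixels']; cv2.imwrite('pics/s2c.png',cv2.resize(im[150:270,255:415],None,fx=5,fy=5,interpolation=cv2.INTER_CUBIC))
P=cloud(c); 
d=im.astype(int); m=(d.sum(2)<170)&(d[...,2]>d[...,0]+15); 
Q=(P-O); cx,cy=Q@XC,Q@YC; m&=(P[...,2]>.06)&(P[...,2]<.14)&(cx>.018)&(cx<.13)&(abs(cy)<.09); print(m.sum(),np.c_[cx[m],cy[m],P[m][:,2]].mean(0), np.c_[cx[m],cy[m],P[m][:,2]].max(0),np.c_[cx[m],cy[m],P[m][:,2]].min(0))
```

```text
9.8167 [-0.20764626  1.0502804   0.21027553]
157 [0.05788918 0.02212033 0.09093261] [0.11345844 0.07500531 0.10950033] [ 0.0241417  -0.00339722  0.06681253]
```

View pics/s2c.png

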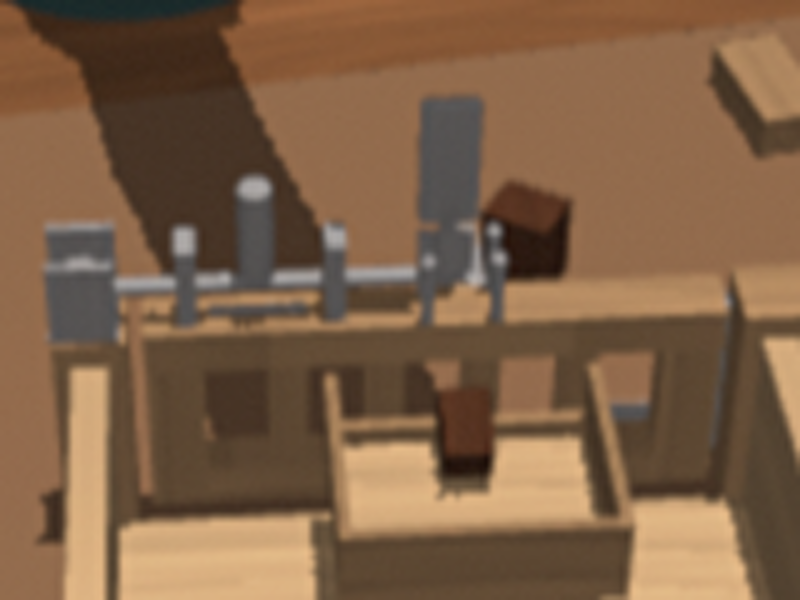

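Run:
```python
from h import *
im=load('s2'); P=cloud(im); d=im['pixels'].astype(int)
move_to(W(0,-.091,.31),Rg()); movel(W(0,-.091,.183),vel=.15,guard=5)
print(get_tcp_pos(),get_contact_force().round(2))
grip(0.0,30); dwell(.1)
p=get_tcp_pos()-O; print(get_t(),get_width(),p@XC,p@YC,p[2],get_contact_force().round(2),get_ft_torque().round(2))
c=shot('scene','s3'); cv2.imwrite('pics/s3c.png',cv2.resize(c['pixels'][150:270,255:415],None,fx=5,fy=5,interpolation=cv2.INTER_CUBIC))
```

```text
[ 0.61944444 -0.01937292  0.18393103] [ 0.79  0.6  -0.49]
12.375 0.01746120621390944 9.804896010370301e-05 -0.09102863191637477 0.18298760661971344 [ 0.81 -1.18 -1.43] [-0.14 -0.26 -0.03]
```

View pics/s3c.png

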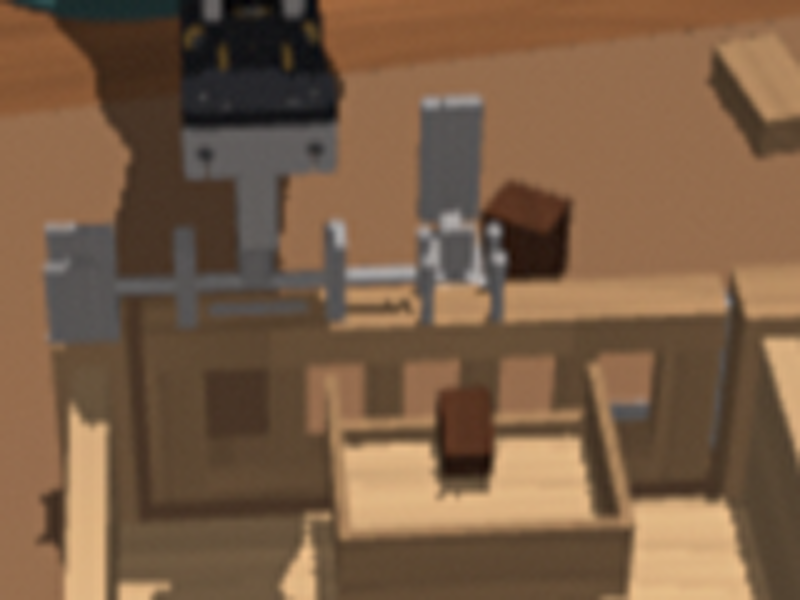

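The fingers hold the knob: width is 17.5 mm and side load is near zero. Next I'll lift, then draw.

Run:
```python
from h import *
def st(l): p=get_tcp_pos()-O; print(l,round(get_t(),2),(np.array([p@XC,p@YC,p[2]])*1000).round(1),get_contact_force().round(1),round(get_width(),4))
for dz in(.004,.008,.0115):
    movel(W(0,-.091,.183+dz),vel=.04,guard=15); st('lift')
for d in(.008,.016,.024):
    r=movel(W(0,-.091+d,.1945),vel=.05,guard=12); st(r)
    if r: break
shot('scene','s4')
im=cv2.imread('pics/s4.png'); cv2.imwrite('pics/s4c.png',cv2.resize(im[150:270,255:415],None,fx=5,fy=5,interpolation=cv2.INTER_CUBIC))
```

```text
lift 12.68 [ 1.000e-01 -9.100e+01  1.872e+02] [ 2.2 -0.7 -2.2] 0.0175
lift 12.93 [ 1.000e-01 -9.100e+01  1.913e+02] [ 1.5  0.  -3. ] 0.0171
lift 13.18 [ 1.000e-01 -9.100e+01  1.948e+02] [ 1.6 -1.3 -1.5] 0.0178
False 13.48 [-1.000e-01 -8.210e+01  1.944e+02] [ 2.3  0.7 -2.1] 0.0177
False 13.79 [ -0.  -74.3 194.4] [ 1.5  0.9 -2.8] 0.0176
False 14.1 [ -0.  -66.3 194.5] [ 2.   0.7 -3.4] 0.0176
```

View pics/s4c.png

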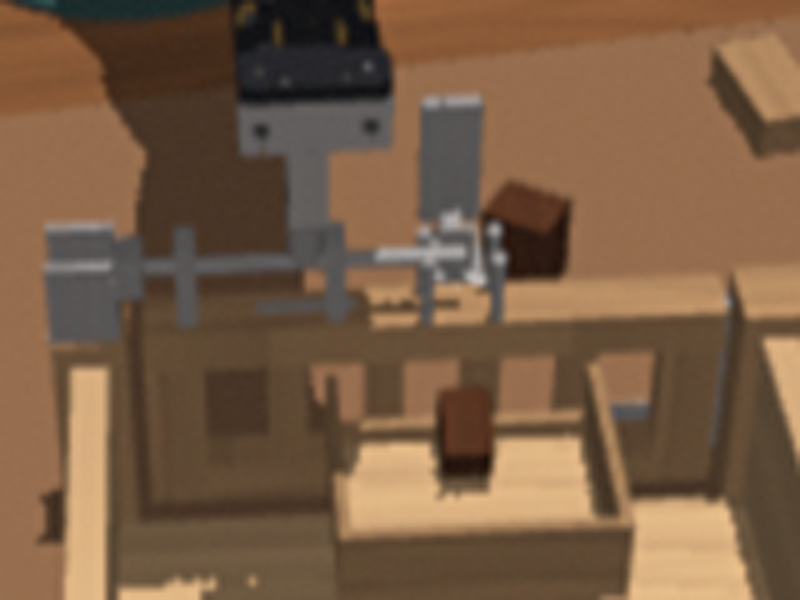

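Run:
```python
from h import *
def st(l): p=get_tcp_pos()-O; print(l,round(get_t(),2),(np.array([p@XC,p@YC,p[2]])*1000).round(1),get_contact_force().round(1),round(get_width(),4))
for d in(.030,.036,.040):
    r=movel(W(0,-.091+d,.1945),vel=.05,guard=12); st(r)
    if r: break
dwell(.15)
p=get_tcp_pos()-O; r0=.150-p@YC; print('r',r0)
A=.34; R=.150-(-.091+d)
print([np.round(ik(W(-R*np.sin(a),.15-R*np.cos(a),.1945),Rg(a)),2) for a in(.17,.34)])
shot('scene','s5')
im=cv2.imread('pics/s5.png'); cv2.imwrite('pics/s5c.png',cv2.resize(im[150:270,255:415],None,fx=5,fy=5,interpolation=cv2.INTER_CUBIC))
```

```text
False 14.42 [ -0.  -60.4 194.5] [ 1.3  0.9 -2.7] 0.0173
False 14.68 [ -0.  -54.4 194.5] [ 2.1  0.5 -2.7] 0.0169
False 14.93 [ -0.  -50.6 194.5] [ 2.6  0.6 -3.1] 0.0174
r 0.20091218601306615
[array([-0.6 ,  0.43,  0.66,  1.73, -0.3 ,  1.08, -0.16]), array([-0.69,  0.38,  0.71,  1.8 , -0.28,  1.06, -0.36])]
```

View pics/s5c.png

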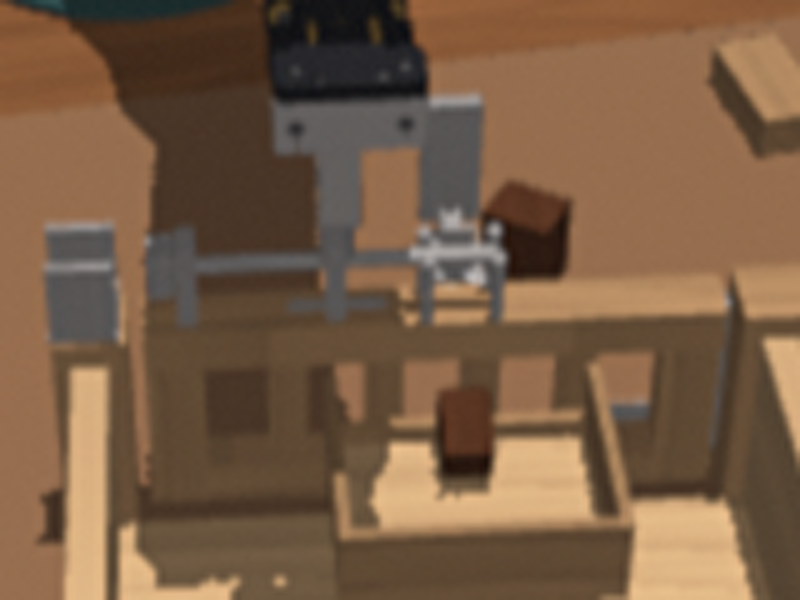

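Run:
```python
from h import *
def st(l): p=get_tcp_pos()-O; print(l,round(get_t(),2),(np.array([p@XC,p@YC,p[2]])*1000).round(1),get_contact_force().round(1),round(get_width(),4))
R=.2005
for a in np.linspace(0,.34,9)[1:]:
    r=movel(W(-R*np.sin(a),.15-R*np.cos(a),.1945),Rg(a),vel=.06,guard=20); st((round(a,3),r))
    if r: break
dwell(.4); st('end')
c=shot('scene','s6'); t=shot('top','t6')
cv2.imwrite('pics/s6c.png',cv2.resize(c['pixels'][150:270,255:415],None,fx=5,fy=5,interpolation=cv2.INTER_CUBIC))
cv2.imwrite('pics/t6c.png',cv2.resize(t['pixels'][80:200,225:370],None,fx=5,fy=5,interpolation=cv2.INTER_CUBIC))
```

```text
(np.float64(0.042), False) 15.43 [ -8.5 -50.5 194.6] [ 1.2 -1.1 -2.9] 0.0175
(np.float64(0.085), False) 15.72 [-16.8 -49.8 194.6] [ 2.1 -1.5 -2.2] 0.0176
(np.float64(0.128), False) 16.01 [-25.2 -48.9 194.6] [ 2.2 -1.  -2.6] 0.0174
(np.float64(0.17), False) 16.3 [-33.6 -47.6 194.6] [ 2.5 -0.1 -3.5] 0.0172
(np.float64(0.213), False) 16.59 [-42.  -46.1 194.6] [ 2.1 -1.  -1.9] 0.0174
(np.float64(0.255), False) 16.88 [-50.3 -44.1 194.6] [ 3.3 -1.6 -2.1] 0.0175
(np.float64(0.298), False) 17.18 [-58.6 -41.7 194.6] [ 2.3 -2.2 -3.4] 0.0176
(np.float64(0.34), False) 17.47 [-66.6 -39.1 194.6] [ 3.1 -1.8 -2.7] 0.0174
end 17.87 [-66.7 -39.1 194.5] [ 2.2 -0.9 -1.3] 0.0175
```

View pics/s6c.png

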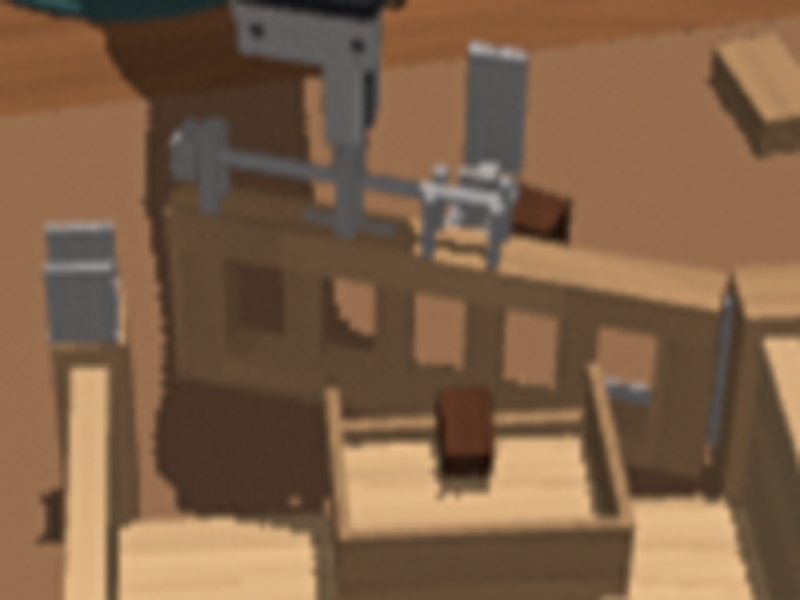

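View pics/t6c.png

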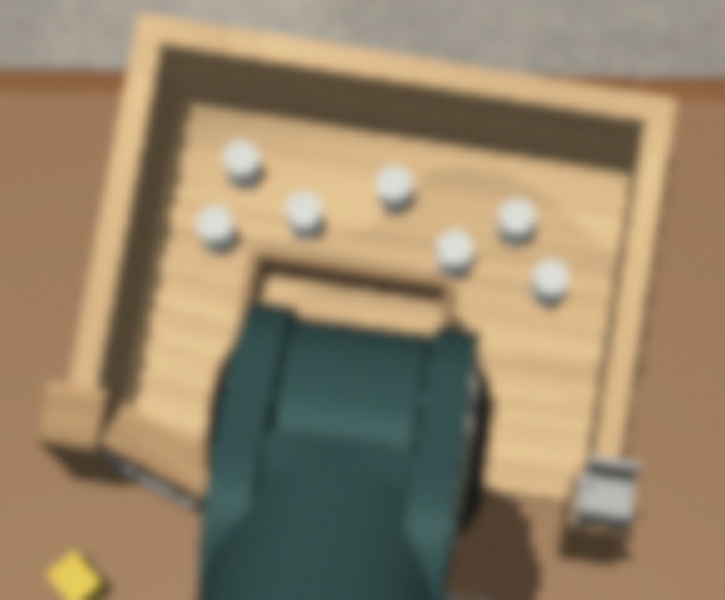

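Run:
```python
from h import *
c=load('s6'); P=cloud(c); Q=P-O
for v in range(226,248,2):
    q=Q[v,344:353]; print(v,np.median(q@XC).round(3),np.median(q@YC).round(3),np.median(q[:,2]).round(3),c['pixels'][v,348])
# gate free end top edge: from depth, top-rail points z~.135
m=np.zeros(P.shape[:2],bool); m[185:215,285:400]=1
x,y=Q@XC,Q@YC; m&=(abs(Q[...,2]-.135)<.004)&(y<.13)
A=np.c_[x[m],y[m]-.15]; vx,vy,_,_=cv2.fitLine(A.astype(np.float32),cv2.DIST_HUBER,0,.01,.01).ravel(); print(m.sum(),'gate angle',np.arctan(vx/vy))
print(np.abs(get_qd()).max(),get_width(),get_t())
```

```text
226 -0.039 0.022 0.048 [48 68 90]
228 0.034 0.011 0.107 [35 53 88]
230 0.039 0.011 0.105 [35 53 89]
232 0.045 0.01 0.102 [33 51 87]
234 0.05 0.01 0.101 [33 52 87]
236 0.056 0.009 0.1 [34 51 87]
238 0.061 0.009 0.097 [33 51 87]
240 0.066 0.008 0.095 [30 46 78]
242 0.063 0.009 0.086 [17 25 39]
244 0.06 0.01 0.076 [20 28 44]
246 0.056 0.01 0.065 [58 79 98]
805 gate angle 0.33610806
0.0024578609509730617 0.01749610975194937 17.9667
```

Run:
```python
from bench import *
close_job(); print(get_t(),get_tcp_pos(),get_width())
```

```text
the job is handed in; nothing more can be done
the job is handed in; nothing more can be done
```

The gate is open and held by the knob, and the job was handed in at about 18 s of the 48 s allowed. No verdict is reported.

**What I did:**
1. I pressed the ejector with closed fingertips until it met its end stop, where the push force jumped from about 4 N to 25 N. Finger travel was about 33 mm, of the 34 mm stroke. The camera showed the block leave its pocket and land in the tray.
2. I gripped the knob with 30 N, lifted the bolt 11.5 mm and drew it 40 mm. The head came clear of the keeper with no unusual forces.
3. I swung the gate by the knob to a commanded 0.34 rad and stopped there, still gripping.

**Last checks:**

| Check | Reading | Required |
|---|---|---|
| Gate angle, from the depth image | 0.336 rad | 0.2 to 0.5 |
| Knob grip | fingers 17.5 mm apart, about 2 to 3 N load | contact above 0.5 N |
| Fastest arm joint | 0.0025 rad/s | gate within ±0.05 |
| Block centre in the tray (crib frame) | about (0.047, 0.010, 0.087) m | inside the limits |

- **Tilted block:** it leans against the tray's low front wall instead of lying flat. It did not move between pictures.
- **Bolt draw:** I took this from how far the tool moved, not from a direct measurement.
- **Glue, tape, spool and offcut:** the arm never went near them, but I did not measure their positions again at the end.

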